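# Fit the right spacer blade into the sprung clamp

## Robot

A 6-joint arm with a two-finger parallel gripper is mounted at the origin on the work surface. World frame = base frame: x ahead of the robot, y to its left, z up, the work surface at z = 0. Lengths are in mm, angles in rad, forces in N, time in s.
With the tool pointing down it reaches from about 250 to 725 mm from the base axis. Payload 9.7 kg.
Tool frame: the origin (TCP) lies on the mounting face of the last link; the fingertips stand 173 mm ahead of it and the grasp point (between the pads) lies 155 mm ahead of it; z points along the fingers, y is the direction in which the jaws open and shut (so a half turn about z gives the same grasp; the last joint's range is limited). The gripper opens to 85 mm and grips with 20 to 120 N. Pads are 22 mm wide; open, the fingers measure 114 mm over their backs; the gripper's body (76 mm by 85 mm) begins 54 mm behind the grasp point. The pads swing forward as they close: fully open they stand 13 mm farther back than shut.
Start: joints at [-1.24, 0.087, 0.176, 1.66, 0, 1.571], TCP at [178.637, -520.179, 404.684] pointing down, gripper open.
Joint ranges: [-3.13, 3.13], [-0.85, 1.81], [-1.15, 1.24], [-2.2, 2.28], [-1.44, 1.52], [-3.14, 3.14]. Speed limits (rad/s): [2.22, 2.22, 2.57, 3.14, 3.14, 3.14].

## Interface

Orientations are given as a 3x3 rotation matrix whose columns are the frame's x, y, z axes.
In Python, from station import robot gives the robot as it stands.
- The arm moves only by the tool servo_tool, never from a script. Its argument "deltas" is one flat list of numbers, 7 for each row, row after row: the opening, from -1 (shut) to 1 (fully open), so that 0 is half open, then the shift along the world's x, y, z in m, then the turn, a rotation vector about the world's x, y, z in rad. In form: [gripper, x, y, z, wx, wy, wz, gripper, x, y, z, wx, wy, wz, ...]. A call has 1 to 5 rows; each row shifts and turns the commanded pose from where the row before left it; what a row does not reach is not made up. A row lasts 1/10 s, in which the tool goes at most 50 mm and 8.59 degrees, less where a joint would pass 70% of its speed; a pose out of reach is approached as far as the arm can. A call is refused whole if a number of a shift passes 0.05 or a number of a turn 0.15, either way. A call with a gripper value outside its range is refused whole. The fingers move at their own pace and stop on an object; "force" is the grip in N (left out, the last holds). Time passes only in rows, so rows that do not move let the fingers close. It gives the time, the measured TCP pose, the force and the opening at its end, in the units of the state.
- robot.get_obs(): the state, without advancing time (a new reading comes with each control period).
- robot.get_image(name): name is "scene" or "top" or "wrist"; returns (picture, depth): 384x512x3 uint8, red, green, blue; 384x512 float32, mm along the optical axis (not along the pixel's ray), 0 where there is no reading.
- robot.camera_info(name): a dict with "mtx" (3x3 intrinsics, pixels), "k1" (the pictures are not rectified: a ray, as slopes to the right and down, at radius r is drawn at 1 + k1 r^2 times it, then the intrinsics apply), "origin" and "attitude" of the camera in the world. Camera axes: x right, y up, looking along -z (the intrinsics and any distortion apply to the point x, -y, -z); pixel columns grow to the right and rows downward; lengths in mm; the calibration is good to about 2 mm. A picture is of the moment at which its call begins: read the wrist's pose just before it. camera_info takes no time and is no camera call; for the wrist camera it gives the pose at the moment of the call.
- robot.hand_in(): hands the job in, once; it reports no verdict.
The state is a dict: "time_s": time; "qpos": joint angles; "qd": joint speeds; "joint_efforts": joint torques, N m; "eef_pos": TCP position; "eef_rot": TCP orientation; "contact_force": force on the tool from outside, world axes, zero at the start; "moment": the same for the moment, N m; "opening": opening from 0.0 (shut) to 1.0 (fully open).
Only numpy, scipy, OpenCV 4.12 (cv2) and the standard library are available. Lean on these libraries where they do the work, as an engineer would, in place of code of your own. Each camera call takes 0.05 s, during which the arm holds its last target.

## Task

Three steel spacer blades of different thickness stand in wooden blocks beside the sprung jeweller's clamp. Take the one that fits the clamp's gap with a light drag, neither loose nor too thick to enter, slide it down between the jaws without forcing until you feel it meet the bottom, and let go, leaving it standing upright there. Leave the other two blades standing in their blocks.

Things in the scene. Friction and masses are not known exactly. Their poses are not given: they have to be found in the camera images.
- clamp: Low clamp fixed on the bench; origin on the bench under the middle of its gap, z up. Base 140 x 100 x 12 mm; two jaws 80 long, tops 57 high. The gap runs along y, open above; its floor is 12 high. Jaws 6 mm apart, each sprung (3 to 5 N) and giving 7 mm. Mouth bevelled: 30 wide at the top, narrowing over 20. A fitting blade, width along y, drags 3 to 10 N, then stops with grip centre 87 high.
- blade5_grip (a point): Steel spacer blade 5 mm thick, upright in its own slotted block. Strip 5 (its x) x 36 (y) x 100 mm (z, up); the upper 50 is the grip, with a 2 mm wooden scale on each broad side (9 across). Point: centre of the grip, 75 above the foot, 25 below the top, 85 above the bench at the start. Block: wood, fixed, 70 x 66 (x, y) x 40 high; slot 30 deep with 1.5 play: lift straight up over 30.
- blade10_grip (a point): Steel spacer blade 10 mm thick, upright in its own slotted block. Strip 10 (its x) x 36 (y) x 100 mm (z, up); the upper 50 is the grip, with a 2 mm wooden scale on each broad side (14 across). Point: centre of the grip, 75 above the foot, 25 below the top, 85 above the bench at the start. Block: wood, fixed, 70 x 66 (x, y) x 40 high; slot 30 deep with 1.5 play: lift straight up over 30.
- blade22_grip (a point): Steel spacer blade 22 mm thick, upright in its own slotted block. Strip 22 (its x) x 36 (y) x 100 mm (z, up); the upper 50 is the grip, with a 2 mm wooden scale on each broad side (26 across). Point: centre of the grip, 75 above the foot, 25 below the top, 85 above the bench at the start. Block: wood, fixed, 70 x 66 (x, y) x 40 high; slot 30 deep with 1.5 play: lift straight up over 30.
There are look-alikes about, which are no part of the job. Several things look just like the clamp: the one meant starts farthest from the robot's base.

How it is judged:
By the outcome, as a careful person would: the job done as asked, in the order asked, and still so for the second after the job is handed in, with the robot touching nothing.
It also fails if it takes over 45 s, if anything falls off the work surface, if the arm or the gripper's body presses on something with over 40 N, if the wrist force passes 120 N, or if a joint passes its speed limit or range.

## Working session

There is one attempt and no reset: what is moved stays moved. The work goes in short steps, Python scripts to look and compute and a tool call to move; the robot and the scene stay as the last step left them, time stands still between calls to the robot, and variables do not carry over. Pictures are saved under pics/ and viewed, and the job is handed in when it is done.

Besides the shell and the picture viewer there is one more tool, called by a JSON object that holds its "name" and its "arguments". servo_tool: Moves the arm, as the interface text tells. Its arguments: {"type":"object","properties":{"deltas":{"type":"array"},"force":{"type":"number"}},"required":["deltas"]}

```bash
ls; mkdir -p pics; cat > h.py <<'E'
import numpy as np,cv2,pickle
from station import robot
E
python3 - <<'E'
from h import *
o=robot.get_obs();print(o)
for n in("scene","top"):
    im,d=robot.get_image(n);ci=robot.camera_info(n);print(n,ci)
    np.savez(f"{n}0.npz",im=im,d=d,**{k:ci[k] for k in("mtx","k1","origin","attitude")})
    cv2.imwrite(f"pics/{n}0.png",im[:,:,::-1])
E
```

```text
pics
{'time_s': 0.0, 'qpos': array([-1.23999414e+00,  8.74780602e-02,  1.75158696e-01,  1.65981755e+00,
        3.92169390e-06,  1.57079212e+00]), 'qd': array([ 7.08635479e-04,  8.19547716e-04, -5.86032580e-05, -2.51156901e-03,
       -5.85423539e-05, -5.72868924e-04]), 'joint_efforts': array([ 5.29457539e-04, -5.20395541e+01,  4.64796317e+01,  1.63446693e-02,
        7.77834816e-05,  1.61836232e-05]), 'eef_pos': array([ 178.64318565, -520.18516244,  403.98563881]), 'eef_rot': array([[ 9.45780734e-01,  3.24805506e-01, -4.31714655e-04],
       [ 3.24805793e-01, -9.45779883e-01,  1.26917294e-03],
       [ 3.92732415e-06, -1.34058274e-03, -9.99999101e-01]]), 'contact_force': array([-1.2880907 , -0.33710641, -0.34070214]), 'moment': array([-0.01186189,  0.04011461, -0.00691979]), 'opening': 0.99770392551943}
scene {'mtx': array([[369.59513627,   0.        , 262.73184936],
       [  0.        , 369.59513627, 187.94081684],
       [  0.        ,   0.        ,   1.        ]]), 'k1': 0.03459774331654051, 'origin': array([726.58051562, 371.82819246, 716.27992298]), 'attitude': array([[-0.77421609, -0.52713407,  0.35031289],
       [ 0.63284868, -0.63635043,  0.44109034],
       [-0.00959199,  0.56319428,  0.82626884]])}
top {'mtx': array([[491.5792866 ,   0.        , 256.93101838],
       [  0.        , 491.5792866 , 189.74483071],
       [  0.        ,   0.        ,   1.        ]]), 'k1': -0.20596727925721933, 'origin': array([ 254.48737405,   49.88938671, 1004.99829549]), 'attitude': array([[-0.03693274,  0.97408139, -0.22316234],
       [-0.99931387, -0.03662271,  0.00552913],
       [-0.00278699,  0.22321342,  0.97476561]])}
```

View pics/scene0.png

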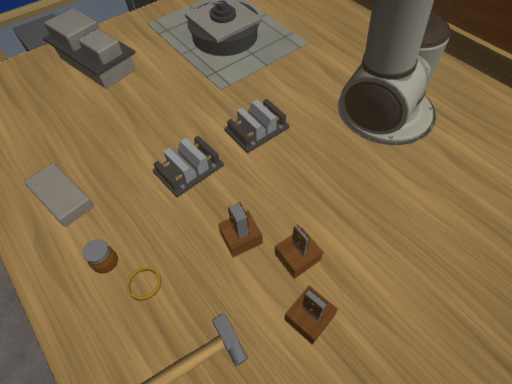

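View pics/top0.png

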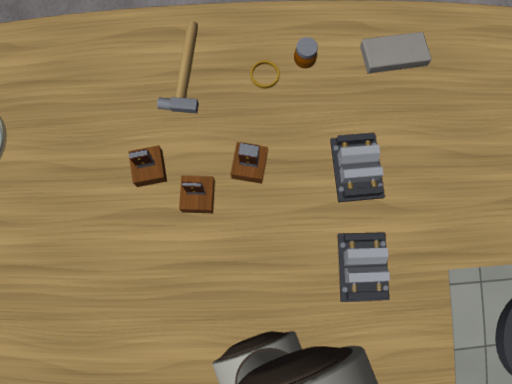

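```bash
cat >> h.py <<'E'
def load(n):
    return dict(np.load(f"{n}.npz"))
def ray(c,uv):
    uv=np.array(uv,float).reshape(-1,1,2)
    K=c["mtx"];k=float(c["k1"])
    p=cv2.undistortPoints(uv,K,np.array([k,0,0,0,0.])).reshape(-1,2)
    d=np.c_[p[:,0],-p[:,1],-np.ones(len(p))]@c["attitude"].T
    return d
def onz(c,uv,z):
    d=ray(c,uv);o=c["origin"];t=(z-o[2])/d[:,2]
    return o+t[:,None]*d
def proj(c,P):
    q=(np.atleast_2d(P)-c["origin"])@c["attitude"]
    x=q[:,0]/-q[:,2];y=-q[:,1]/-q[:,2];f=1+float(c["k1"])*(x*x+y*y)
    K=c["mtx"];return np.c_[K[0,0]*x*f+K[0,2],K[1,1]*y*f+K[1,2]]
def crop(n,box,s,out):
    c=load(n);x0,y0,x1,y1=box
    cv2.imwrite(out,cv2.resize(c["im"][y0:y1,x0:x1,::-1],None,fx=s,fy=s,interpolation=cv2.INTER_CUBIC))
def cloud(c):
    h,w=c["d"].shape;u,v=np.meshgrid(np.arange(w),np.arange(h))
    d=ray(c,np.c_[u.ravel(),v.ravel()])
    return (c["origin"]+d*c["d"].ravel()[:,None]).reshape(h,w,3)
E
python3 - <<'E'
from h import *
crop("top0",(120,120,400,310),2.8,"pics/top0c.png")
crop("scene0",(140,90,350,350),2.3,"pics/scene0c.png")
c=load("top0");P=cloud(c)
for n,uv in dict(cA=(358,167),cB=(364,267),b1=(145,160),b2=(193,186),b3=(249,150)).items():
    print(n,onz(c,uv,0).round(),P[uv[1],uv[0]].round())
E
```

```text
cA [[ 526. -174.    0.]] [ 512. -162.   53.]
cB [[ 314. -170.    0.]] [ 311. -161.   38.]
b1 [[559. 283.   0.]] [533. 262.  88.]
b2 [[498. 179.   0.]] [471. 164. 111.]
b3 [[572.  58.  -0.]] [538.  57. 108.]
```

View pics/top0c.png

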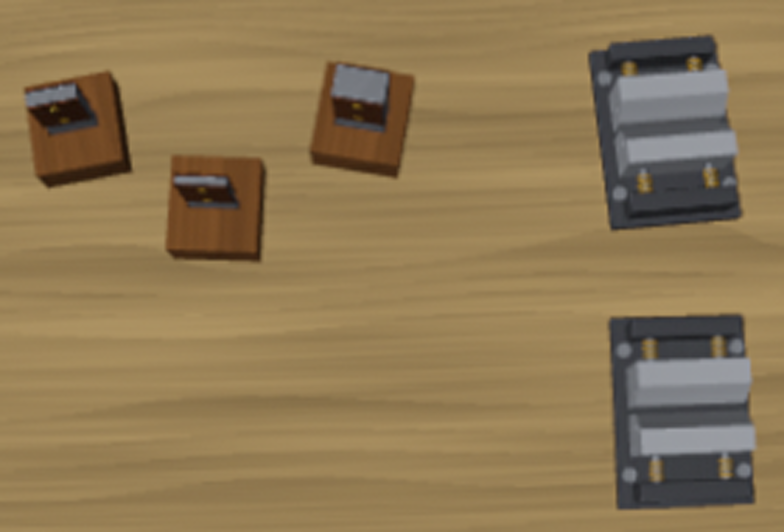

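View pics/scene0c.png

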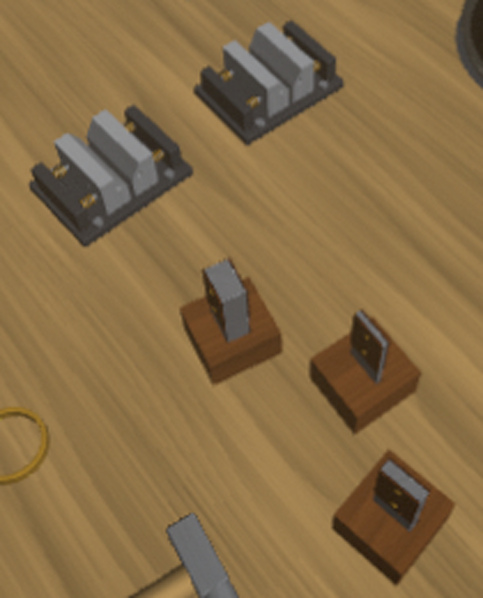

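```bash
python3 - <<'E'
from h import *
ci=robot.camera_info("wrist");o=robot.get_obs()
R=o["eef_rot"];print("cam in tool",R.T@(ci["origin"]-o["eef_pos"]),(R.T@ci["attitude"]).round(3),ci["mtx"],ci["k1"])
crop("scene0",(10,0,310,90),2.6,"pics/s0far.png")
c=load("scene0");P=cloud(c)
for uv in [(75,35),(100,45),(90,60),(190,163),(258,122)]: print(uv,P[uv[1],uv[0]].round())
for n in("top0","scene0"):
  c=load(n);P=cloud(c)
  m=(P[...,2]>95)&(P[...,2]<125)&(P[...,1]>-50)&(P[...,1]<350)&(P[...,0]>300)&(P[...,0]<650)&(c["d"]>0)
  k,l,s,ce=cv2.connectedComponentsWithStats(m.astype(np.uint8))
  for i in range(1,k):
    if s[i,4]<15: continue
    v,u=np.where(l==i);W=onz(c,np.c_[u,v],110)[:,:2]
    r=cv2.minAreaRect(W.astype(np.float32));print(n,"blade",ce[i].round(1),s[i,4],r)
  m=(P[...,2]>48)&(P[...,2]<66)&(P[...,1]>-260)&(P[...,1]<-80)&(P[...,0]>200)&(P[...,0]<650)&(c["d"]>0)
  k,l,s,ce=cv2.connectedComponentsWithStats(m.astype(np.uint8))
  for i in range(1,k):
    if s[i,4]<15: continue
    v,u=np.where(l==i);W=onz(c,np.c_[u,v],57)[:,:2]
    r=cv2.minAreaRect(W.astype(np.float32));print(n,"jaw",ce[i].round(1),s[i,4],r)
E
```

```text
cam in tool [8.35911555e+01 6.32172563e-02 3.05698891e+01] [[-0.     0.946  0.325]
 [ 1.     0.    -0.   ]
 [-0.     0.325 -0.946]] [[310.06518602   0.         257.80182839]
 [  0.         310.06518602 194.66037537]
 [  0.           0.           1.        ]] -0.030401286761926005
(75, 35) [ 545. -667.  112.]
(100, 45) [ 513. -580.  114.]
(90, 60) [ 549. -607.   69.]
(190, 163) [ 522. -161.   27.]
(258, 122) [ 333. -138.   58.]
top0 blade [247.9 150.2] 290 ((537.1390991210938, 59.211387634277344), (36.55772399902344, 30.129655838012695), 77.85576629638672)
top0 blade [138.4 154.7] 182 ((536.8473510742188, 270.45880126953125), (19.470365524291992, 40.12485885620117), 7.981997013092041)
top0 blade [192.1 184.6] 120 ((473.1282958984375, 166.49502563476562), (37.9543571472168, 11.59311294555664), 87.79302978515625)
top0 jaw [360.2 151.7] 441 ((541.3995361328125, -168.49871826171875), (27.005706787109375, 82.08283233642578), 3.6363580226898193)
top0 jaw [362.4 171.6] 398 ((501.8171081542969, -170.3322296142578), (22.510814666748047, 81.62651824951172), 2.5959150791168213)
top0 jaw [367.4 2
[... 456 characters left out ...]
5625, 15.475561141967773), 84.3395767211914)
scene0 blade [315.1 300.4] 263 ((544.551025390625, 274.70672607421875), (19.178211212158203, 38.00740432739258), 9.32188606262207)
scene0 jaw [262.6 111. ] 280 ((299.5365905761719, -163.27439880371094), (30.54157066345215, 86.92784118652344), 0.04796593636274338)
scene0 jaw [249.  118.9] 231 ((343.1048278808594, -163.0725555419922), (87.11476135253906, 23.506587982177734), 89.2286605834961)
scene0 jaw [192.  150.5] 320 ((507.7044372558594, -167.19537353515625), (27.739809036254883, 87.94783782958984), 1.446325659751892)
scene0 jaw [177.2 160.3] 292 ((548.60595703125, -165.01950073242188), (23.309770584106445, 88.12286376953125), 2.647712230682373)
```

View pics/s0far.png

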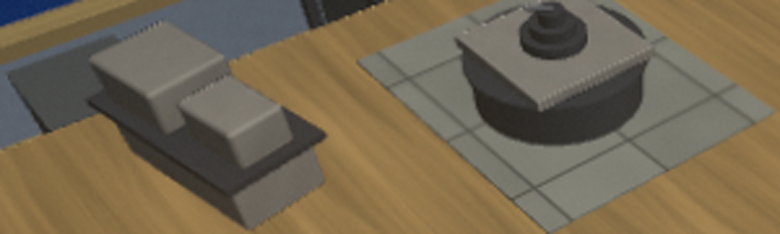

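Candidates for the clamp are A at top-view px (358,167), about (522,-169) mm and 547 mm from the base, and B at (364,267), about (314,-165) mm and 355 mm from the base. A is farther, so A is meant. The object at scene px (90,45) is a large tool with a different form.

With jaws 6 mm apart plus 2×7 mm of give, only the 10 mm blade fits. That looks like the one at top px (138,155). I'll look at A, then at the blades, with the wrist camera.

{"name": "servo_tool", "arguments": {"deltas": [1,0.031,0.034,0,0,0,0.118,1,0.031,0.034,0,0,0,0.118,1,0.031,0.034,0,0,0,0.118,1,0.031,0.034,0,0,0,0.118,1,0.031,0.034,0,0,0,0.118]}}

```text
time_s: 0.6
eef_pos: [334.4, -348.6, 404.4]
eef_rot: [[0.602, 0.799, -0.0], [0.799, -0.602, 0.0], [0.0, -0.0, -1.0]]
contact_force: [-0.6, -0.9, 0.1]
opening: 0.997
```

{"name": "servo_tool", "arguments": {"deltas": [1,0.031,0.034,0,0,0,0.118,1,0.031,0.034,0,0,0,0.118,1,0.031,0.034,0,0,0,0.118,1,0.031,0.034,0,0,0,0.118,1,0.031,0.034,0,0,0,0.118]}}

```text
time_s: 1.1
eef_pos: [489.6, -178.5, 404.5]
eef_rot: [[0.055, 0.998, -0.0], [0.998, -0.055, -0.0], [-0.0, -0.0, -1.0]]
contact_force: [-0.6, -1.5, 0.6]
opening: 1.0
```

{"name": "servo_tool", "arguments": {"deltas": [1,0.032,0.034,0,0,0,0.118,1,0,0,0,0,0,0]}}

```text
time_s: 1.3
eef_pos: [523.3, -142.7, 403.4]
eef_rot: [[-0.067, 0.998, -0.001], [0.998, 0.067, 0.001], [0.001, -0.001, -1.0]]
contact_force: [-1.1, -0.2, -0.2]
opening: 1.0
```

```bash
cat >> h.py <<'E'
def shot(n,out):
    o=robot.get_obs();ci=robot.camera_info(n);im,d=robot.get_image(n)
    np.savez(out+".npz",im=im,d=d,pos=o["eef_pos"],rot=o["eef_rot"],**{k:ci[k] for k in("mtx","k1","origin","attitude")})
    cv2.imwrite(f"pics/{out}.png",im[:,:,::-1])
    y=o["eef_rot"][:,1];print(o["time_s"],o["eef_pos"].round(1),"yaw y",np.degrees(np.arctan2(y[1],y[0])).round(2),o["contact_force"].round(1),o["opening"])
E
python3 -c "
from h import *
shot('wrist','w1')"
```

```text
1.3 [ 523.3 -142.7  403.4] yaw y 3.82 [-1.1 -0.2 -0.2] 1.0001363666837313
```

View pics/w1.png

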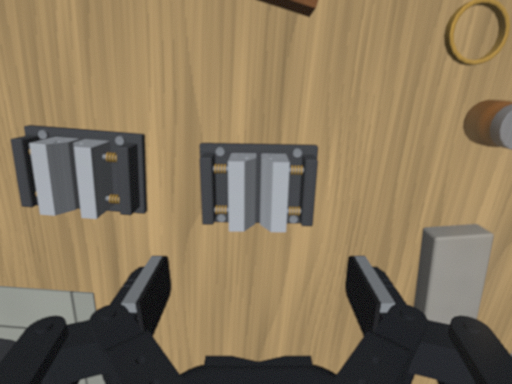

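```bash
python3 - <<'E'
from h import *
c=load("w1");P=cloud(c)
crop("w1",(190,130,330,240),5,"pics/w1c.png")
S=np.s_[130:240,190:330]
print(np.percentile(P[S][...,2],[5,50,95]))
print(P[190,215:300:3,2].round().astype(int))
print(P[190,215:300:3,0].round().astype(int))
m=np.zeros(P.shape[:2],np.uint8);m[S]=(P[S][...,2]>53)
k,l,s,ce=cv2.connectedComponentsWithStats(m)
for i in range(1,k):
    if s[i,4]<30: continue
    v,u=np.where(l==i);W=onz(c,np.c_[u,v],57)[:,:2]
    print(ce[i],s[i],cv2.minAreaRect(W.astype(np.float32)),W.mean(0))
E
```

```text
[-0.6212002  12.58349669 57.51835085]
[22 12 12 12 12 56 58 57 58 58 55 49 45 39 13 11 42 48 51 58 57 58 57 57
 58 13 11 13 12]
[474 476 480 484 487 494 498 501 504 507 510 513 517 520 524 528 530 533
 536 539 542 546 549 552 555 564 568 572 575]
[237.24613003 194.42956656] [ 228  160   20   71 1292] ((502.4825134277344, -170.37664794921875), (20.079608917236328, 80.45891571044922), 2.083364963531494) [ 502.33000879 -168.71089976]
[278.40169622 195.35929067] [ 268  160   22   72 1297] ((546.5130004882812, -168.1812286376953), (20.107288360595703, 81.09319305419922), 2.7704854011535645) [ 546.64273327 -166.81485918]
```

View pics/w1c.png

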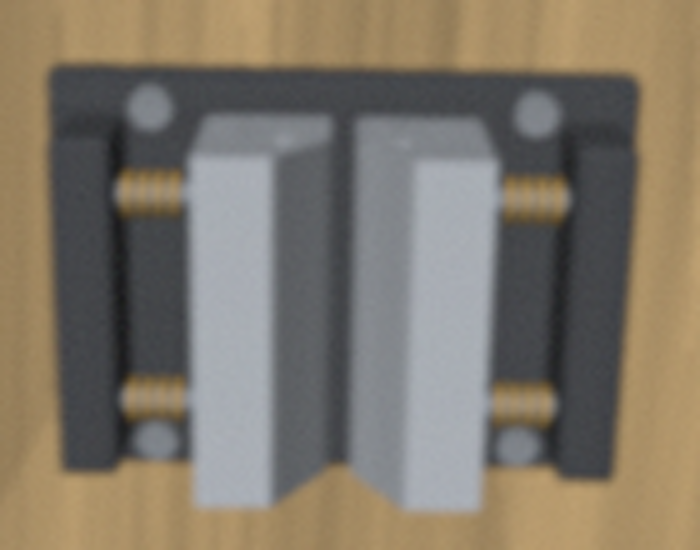

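Close crop confirms A: two grey sprung jaws with brass springs, gap centre at about (524.5,-168.6), yaw about 2.4°. Next I'll look at the blades.

{"name": "servo_tool", "arguments": {"deltas": [1,0.002,0.048,0,0,0,0.01,1,0.002,0.048,0,0,0,0.01,1,0.002,0.048,0,0,0,0.01,1,0.002,0.048,0,0,0,0.01,1,0.002,0.048,0,0,0,0.01]}}

```text
time_s: 1.85
eef_pos: [530.1, 94.4, 404.8]
eef_rot: [[-0.105, 0.994, 0.0], [0.994, 0.105, -0.0], [-0.0, 0.0, -1.0]]
contact_force: [1.0, -0.7, -0.4]
opening: 1.001
```

{"name": "servo_tool", "arguments": {"deltas": [1,0.002,0.048,0,0,0,0.01,1,0.002,0.048,0,0,0,0.01,1,0.002,0.048,0,0,0,0.01,1,0.002,0.048,0,0,0,0.01,1,0,0,0,0,0,0]}}

```text
time_s: 2.35
eef_pos: [538.5, 289.3, 403.3]
eef_rot: [[-0.15, 0.989, -0.002], [0.989, 0.15, 0.0], [0.0, -0.002, -1.0]]
contact_force: [0.3, -0.3, -0.4]
opening: 0.997
```

```bash
python3 - <<'E'
from h import *
shot('wrist','w2')
c=load("w2");P=cloud(c)
m=((P[...,2]>100)&(P[...,2]<118)&(c["d"]>0)).astype(np.uint8)
k,l,s,ce=cv2.connectedComponentsWithStats(m)
for i in range(1,k):
    if s[i,4]<30: continue
    v,u=np.where(l==i);W=onz(c,np.c_[u,v],110)[:,:2]
    print(ce[i],s[i],cv2.minAreaRect(W.astype(np.float32)),W.mean(0))
E
```

```text
2.35 [538.5 289.3 403.3] yaw y 8.63 [ 0.3 -0.3 -0.4] 0.9968798854567956
[258.01143791 203.39869281] [250 183  17  41 612] ((540.2435913085938, 274.5439453125), (14.4983549118042, 38.61614990234375), 8.651569366455078) [540.26881071 274.45454347]
[181.14655172 288.75287356] [174 271  16  36 348] ((477.74908447265625, 171.87741088867188), (41.9693489074707, 10.46265983581543), 85.59701538085938) [477.56179613 172.18038887]
```

View pics/w2.png

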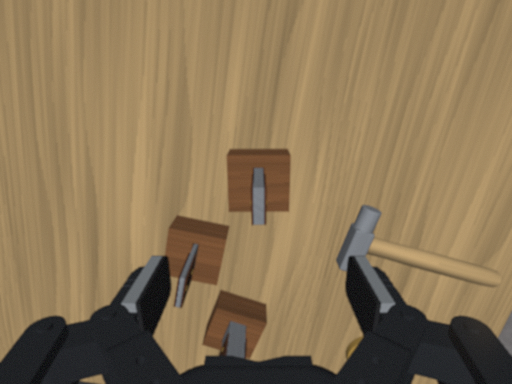

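```bash
python3 - <<'E'
from h import *
c=load("w2");P=cloud(c)
crop("w2",(160,140,300,240),5,"pics/w2c.png")
m=((P[...,2]>106)&(P[...,2]<118)&(c["d"]>0)).astype(np.uint8);m[:,:235]=0
v,u=np.where(m);W=onz(c,np.c_[u,v],110)[:,:2];print(cv2.minAreaRect(W.astype(np.float32)),W.mean(0))
m=((P[...,2]>37)&(P[...,2]<44)&(c["d"]>0)).astype(np.uint8);m[:,:225]=0;m[:,300:]=0;m[:145]=0;m[215:]=0
k,l,s,ce=cv2.connectedComponentsWithStats(m);i=1+s[1:,4].argmax();m=l==i
v,u=np.where(m);W=onz(c,np.c_[u,v],40)[:,:2];print(s[i],cv2.minAreaRect(W.astype(np.float32)))
print(robot.get_obs()["eef_rot"].round(4))
E
```

```text
((540.373779296875, 273.62860107421875), (12.949841499328613, 36.76709747314453), 8.651569366455078) [540.40717831 273.50584182]
[ 226  154   65   57 2927] ((540.4981689453125, 272.94525146484375), (70.19384002685547, 65.43661499023438), 8.64708423614502)
[[-1.490e-01  9.888e-01 -1.400e-03]
 [ 9.888e-01  1.490e-01 -9.000e-04]
 [-7.000e-04 -1.600e-03 -1.000e+00]]
```

View pics/w2c.png

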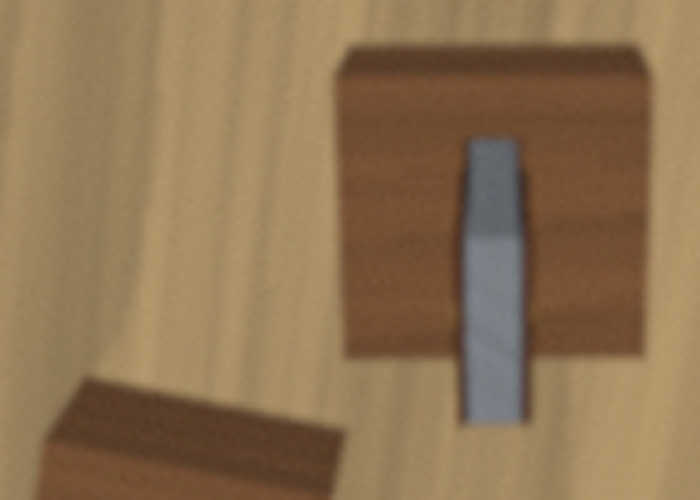

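{"name": "servo_tool", "arguments": {"deltas": [1,0.002,-0.016,0,0,0,0,1,0,0,-0.045,0,0,0,1,0,0,-0.045,0,0,0,1,0,0,-0.04,0,0,0,1,0,0,0,0,0,0], "force": 40}}

```text
time_s: 2.9
eef_pos: [539.6, 266.4, 269.3]
eef_rot: [[-0.144, 0.99, -0.008], [0.99, 0.144, -0.004], [-0.003, -0.009, -1.0]]
contact_force: [-0.4, 0.5, 0.8]
opening: 0.999
```

```bash
python3 - <<'E'
from h import *
shot('wrist','w3')
E
```

```text
2.9 [539.6 266.4 269.3] yaw y 8.29 [-0.4  0.5  0.8] 0.9987729071513358
```

View pics/w3.png

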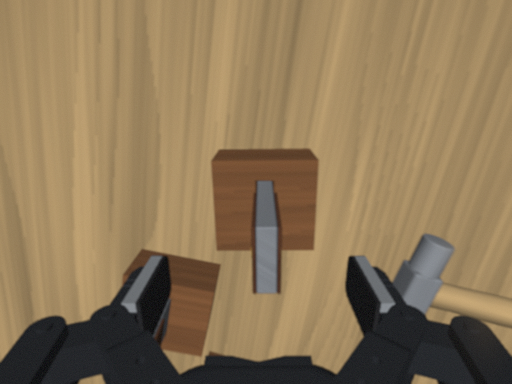

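{"name": "servo_tool", "arguments": {"deltas": [1,0,0,0,0,0,0,1,0,0,0,0,0,0]}}

```text
time_s: 3.15
eef_pos: [541.4, 269.3, 278.0]
eef_rot: [[-0.146, 0.989, 0.004], [0.989, 0.146, 0.002], [0.001, 0.004, -1.0]]
contact_force: [-0.8, -0.7, 0.1]
opening: 1.0
```

```bash
cat >>h.py <<'E'
def blade(n,z,umin=220,umax=310,tol=5):
    c=load(n);P=cloud(c)
    m=((P[...,2]>z-tol)&(P[...,2]<z+tol+4)&(c["d"]>0)).astype(np.uint8);m[:,:umin]=0;m[:,umax:]=0
    k,l,s,ce=cv2.connectedComponentsWithStats(m);i=1+s[1:,4].argmax()
    v,u=np.where(l==i);W=onz(c,np.c_[u,v],z)[:,:2];r=cv2.minAreaRect(W.astype(np.float32))
    print(s[i],r,W.mean(0),"zmed",np.median(P[l==i][:,2]))
    # grasp point
    print("grasp pt",(c["pos"]+155*c["rot"][:,2]).round(1), "rot z",c["rot"][:,2].round(4))
E
python3 - <<'E'
from h import *
shot('wrist','w4')
blade("w4",110)
print(robot.get_obs()["qpos"])
E
```

```text
3.15 [541.4 269.3 278. ] yaw y 8.42 [-0.8 -0.7  0.1] 1.0000119677659354
[ 242  220   29   68 1859] ((540.4630126953125, 273.8836669921875), (13.918407440185547, 38.3215217590332), 9.153635025024414) [540.54343579 274.35183791] zmed 110.11684303104417
grasp pt [542.1 269.6 123. ] rot z [ 0.004   0.0019 -1.    ]
[ 4.62109102e-01  2.03789505e-01  6.13675582e-02  1.42430318e+00
 -5.56848970e-05  1.88553093e+00]
```

{"name": "servo_tool", "arguments": {"deltas": [1,-0.001,0.004,0,0,0,0.007,1,0,0,0,0,0,0,1,0,0,0,0,0,0]}}

```text
time_s: 3.5
eef_pos: [539.6, 274.1, 275.0]
eef_rot: [[-0.155, 0.988, 0.0], [0.988, 0.155, 0.0], [0.0, 0.0, -1.0]]
contact_force: [-0.3, 0.4, 0.5]
opening: 0.998
```

```bash
python3 - <<'E'
from h import *
shot('wrist','w5')
blade("w5",110)
E
```

```text
3.5 [539.6 274.1 275. ] yaw y 8.91 [-0.3  0.4  0.5] 0.9980260050417605
[ 246  232   29   68 1866] ((540.6021728515625, 273.61651611328125), (13.938796997070312, 38.569252014160156), 8.678238868713379) [540.47254151 274.4964133 ] zmed 110.1286951314893
grasp pt [539.7 274.2 120. ] rot z [ 4.e-04  1.e-04 -1.e+00]
```

{"name": "servo_tool", "arguments": {"deltas": [1,0.001,-0.001,-0.015,0,0,-0.004,1,0,0,-0.015,0,0,0,1,0,0,-0.005,0,0,0,1,0,0,0,0,0,0,1,0,0,0,0,0,0]}}

```text
time_s: 4.05
eef_pos: [540.6, 272.8, 239.5]
eef_rot: [[-0.15, 0.989, -0.0], [0.989, 0.15, -0.0], [-0.0, -0.0, -1.0]]
contact_force: [-0.4, 0.1, -1.0]
opening: 1.001
```

```bash
python3 - <<'E'
from h import *
shot('wrist','w6')
blade("w6",110)
E
```

```text
4.05 [540.6 272.8 239.5] yaw y 8.65 [-0.4  0.1 -1. ] 1.0012298199988285
[ 240  268   38   84 2928] ((540.5521240234375, 274.1354064941406), (14.035338401794434, 39.58864974975586), 8.926926612854004) [540.40702952 275.07540949] zmed 110.12101434218599
grasp pt [540.5 272.8  84.5] rot z [-4.e-04 -2.e-04 -1.e+00]
```

View pics/w6.png

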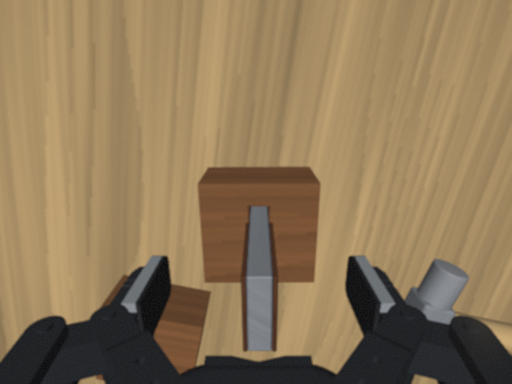

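Blade is centred between the pads, and its measured grip is 14.0 mm across, which confirms the 10 mm blade. Closing.

{"name": "servo_tool", "arguments": {"deltas": [-1,0,0,0,0,0,0,-1,0,0,0,0,0,0,-1,0,0,0,0,0,0,-1,0,0,0,0,0,0,-1,0,0,0,0,0,0], "force": 60}}

```text
time_s: 4.6
eef_pos: [540.7, 272.8, 239.9]
eef_rot: [[-0.15, 0.989, 0.0], [0.989, 0.15, 0.0], [0.0, 0.0, -1.0]]
contact_force: [1.2, 0.2, 2.8]
opening: 0.15
```

{"name": "servo_tool", "arguments": {"deltas": [-1,0,0,0,0,0,0,-1,0,0,0,0,0,0]}}

```text
time_s: 4.8
eef_pos: [540.7, 272.8, 239.9]
eef_rot: [[-0.15, 0.989, 0.0], [0.989, 0.15, 0.0], [0.0, 0.0, -1.0]]
contact_force: [1.1, 0.3, 1.5]
opening: 0.155
```

Gripped (0.155×85 ≈ 13 mm). Lifting gently.

{"name": "servo_tool", "arguments": {"deltas": [-1,0,0,0.01,0,0,0,-1,0,0,0.015,0,0,0,-1,0,0,0.02,0,0,0,-1,0,0,0.02,0,0,0,-1,0,0,0,0,0,0]}}

```text
time_s: 5.3
eef_pos: [540.9, 273.0, 308.7]
eef_rot: [[-0.15, 0.989, 0.004], [0.989, 0.15, 0.002], [0.002, 0.004, -1.0]]
contact_force: [0.9, -0.2, -2.1]
opening: 0.157
```

```bash
python3 - <<'E'
from h import *
shot('wrist','w7')
blade("w7",175)
E
```

```text
5.3 [540.9 273.  308.7] yaw y 8.65 [ 0.9 -0.2 -2.1] 0.15737849364305523
[ 220  262   90   89 4409] ((539.8541870117188, 272.6810607910156), (43.90578842163086, 34.9013786315918), 72.06651306152344) [541.72114511 275.22808077] zmed 178.84117903412064
grasp pt [541.6 273.4 153.7] rot z [ 0.0041  0.0023 -1.    ]
```

View pics/w7.png

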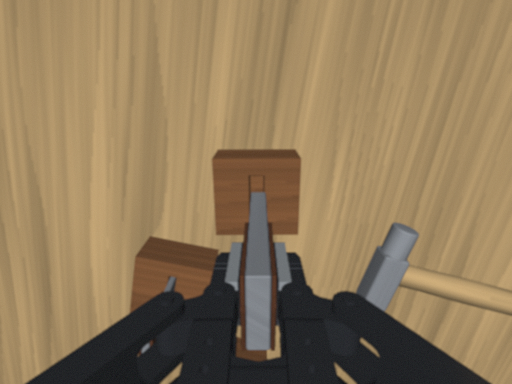

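{"name": "servo_tool", "arguments": {"deltas": [-1,0,0,0.03,0,0,0,-1,0,-0.02,0.03,0,0,0,-1,-0.002,-0.04,0,0,0,-0.011,-1,-0.002,-0.04,0,0,0,-0.011,-1,-0.002,-0.04,0,0,0,-0.011]}}

```text
time_s: 5.85
eef_pos: [534.2, 131.6, 363.7]
eef_rot: [[-0.118, 0.993, -0.001], [0.993, 0.118, -0.0], [-0.0, -0.001, -1.0]]
contact_force: [0.5, -0.2, -3.2]
opening: 0.156
```

{"name": "servo_tool", "arguments": {"deltas": [-1,-0.002,-0.04,0,0,0,-0.011,-1,-0.002,-0.04,0,0,0,-0.011,-1,-0.002,-0.04,0,0,0,-0.011,-1,-0.002,-0.04,0,0,0,-0.011,-1,-0.002,-0.04,0,0,0,-0.011]}}

```text
time_s: 6.35
eef_pos: [524.1, -68.7, 363.6]
eef_rot: [[-0.063, 0.998, -0.002], [0.998, 0.063, 0.0], [0.0, -0.002, -1.0]]
contact_force: [1.1, -0.1, -2.9]
opening: 0.155
```

{"name": "servo_tool", "arguments": {"deltas": [-1,0,-0.04,0,0,0,-0.011,-1,0,-0.04,0,0,0,-0.01,-1,0,-0.02,0,0,0,0,-1,0,0,0,0,0,0,-1,0,0,0,0,0,0]}}

```text
time_s: 6.85
eef_pos: [524.4, -167.3, 363.7]
eef_rot: [[-0.041, 0.999, -0.002], [0.999, 0.041, 0.001], [0.001, -0.002, -1.0]]
contact_force: [-0.5, 0.3, -3.0]
opening: 0.156
```

```bash
python3 - <<'E'
from h import *
shot('wrist','w8')
print(robot.get_obs()["eef_rot"][:,2])
c=load("w8");P=cloud(c)
m=((P[...,2]>53)&(P[...,2]<62)&(c["d"]>0)&(abs(P[...,0]-524)<45)).astype(np.uint8)
k,l,s,ce=cv2.connectedComponentsWithStats(m)
for i in range(1,k):
    if s[i,4]<60: continue
    v,u=np.where(l==i);W=onz(c,np.c_[u,v],57)[:,:2]
    print(ce[i].round(),s[i],cv2.minAreaRect(W.astype(np.float32)))
E
```

```text
6.85 [ 524.4 -167.3  363.7] yaw y 2.35 [-0.5  0.3 -3. ] 0.1558733701837519
[-1.16157062e-03  7.83463234e-04 -9.99999018e-01]
[235. 183.] [ 223  143   24   83 1742] ((502.74591064453125, -170.35845947265625), (20.169639587402344, 80.1074447631836), 2.859851598739624)
[282. 183.] [ 271  143   24   83 1751] ((546.389892578125, -168.59466552734375), (20.544126510620117, 80.0834732055664), 2.805156946182251)
```

View pics/w8.png

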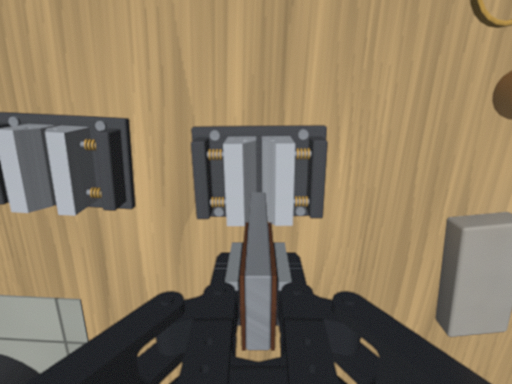

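{"name": "servo_tool", "arguments": {"deltas": [-1,0,-0.002,-0.02,0,0,0.004,-1,0,0,-0.02,0,0,0,-1,0,0,-0.02,0,0,0,-1,0,0,-0.012,0,0,0,-1,0,0,0,0,0,0]}}

```text
time_s: 7.4
eef_pos: [524.3, -168.1, 290.9]
eef_rot: [[-0.047, 0.999, -0.003], [0.999, 0.047, 0.001], [0.001, -0.003, -1.0]]
contact_force: [0.2, -0.7, -2.9]
opening: 0.16
```

{"name": "servo_tool", "arguments": {"deltas": [-1,0,0,0,0,0,0,-1,0,0,0,0,0,0]}}

```text
time_s: 7.6
eef_pos: [524.9, -169.0, 293.9]
eef_rot: [[-0.046, 0.999, 0.002], [0.999, 0.046, -0.0], [-0.001, 0.002, -1.0]]
contact_force: [-0.5, -0.1, -2.9]
opening: 0.155
```

```bash
python3 - <<'E'
from h import *
shot('wrist','w9');shot('scene','s9')
print(robot.get_obs()["eef_rot"][:,2])
c=load("w9");P=cloud(c)
m=((P[...,2]>53)&(P[...,2]<61)&(c["d"]>0)&(abs(P[...,0]-524)<45)).astype(np.uint8)
k,l,s,ce=cv2.connectedComponentsWithStats(m)
for i in range(1,k):
    if s[i,4]<60: continue
    v,u=np.where(l==i);W=onz(c,np.c_[u,v],57)[:,:2]
    print(ce[i].round(),s[i],cv2.minAreaRect(W.astype(np.float32)))
crop("s9",(110,60,270,210),4,"pics/s9c.png")
E
```

```text
7.6 [ 524.9 -169.   293.9] yaw y 2.65 [-0.5 -0.1 -2.9] 0.15478632099924297
7.65 [ 524.9 -169.1  293.9] yaw y 2.65 [-0.9 -0.3 -2.9] 0.15097458064291303
[ 1.58666704e-03 -5.29252187e-04 -9.99998601e-01]
[226. 202.] [ 210  156   32  101 2552] ((502.6499328613281, -168.11729431152344), (20.54868507385254, 76.72465515136719), 2.4219729900360107)
[289. 201.] [ 273  156   32  101 2552] ((546.3876342773438, -166.14266967773438), (20.472023010253906, 76.75727844238281), 2.8241794109344482)
```

View pics/w9.png

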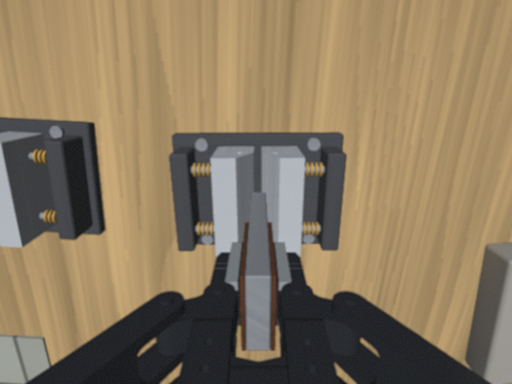

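View pics/s9c.png

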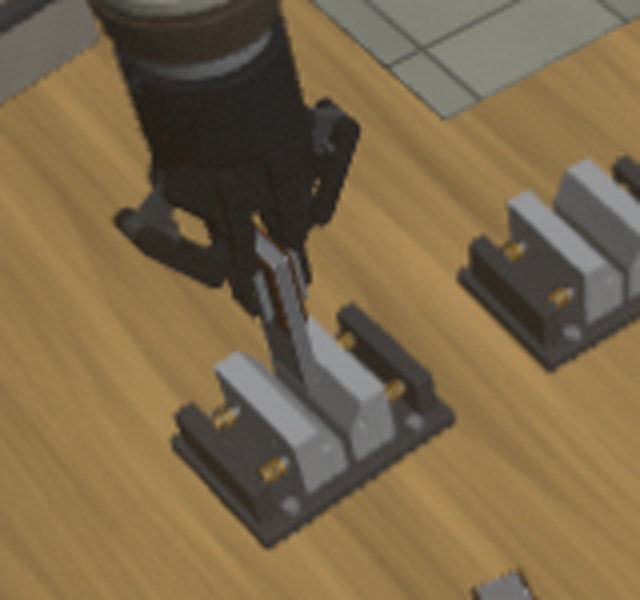

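The blade hangs above the mouth of clamp A, at wrist px (258,200) between the jaw tops, aligned in x and yaw. I'll enter slowly and watch the force.

{"name": "servo_tool", "arguments": {"deltas": [-1,0,0,-0.006,0,0,0,-1,0,0,-0.006,0,0,0,-1,0,0,-0.005,0,0,0,-1,0,0,-0.003,0,0,0,-1,0,0,0,0,0,0]}}

```text
time_s: 8.2
eef_pos: [524.5, -169.2, 272.0]
eef_rot: [[-0.046, 0.999, -0.001], [0.999, 0.046, 0.0], [0.0, -0.001, -1.0]]
contact_force: [0.7, 0.7, -2.8]
opening: 0.156
```

{"name": "servo_tool", "arguments": {"deltas": [-1,0,0,-0.002,0,0,0,-1,0,0,-0.002,0,0,0,-1,0,0,-0.002,0,0,0]}}

```text
time_s: 8.5
eef_pos: [525.0, -169.3, 268.1]
eef_rot: [[-0.046, 0.999, 0.003], [0.999, 0.046, -0.001], [-0.001, 0.003, -1.0]]
contact_force: [0.3, 1.0, 8.2]
opening: 0.152
```

{"name": "servo_tool", "arguments": {"deltas": [-1,0,0,-0.002,0,0,0,-1,0,0,-0.002,0,0,0,-1,0,0,0,0,0,0]}}

```text
time_s: 8.8
eef_pos: [524.6, -169.2, 262.7]
eef_rot: [[-0.046, 0.999, 0.0], [0.999, 0.046, -0.0], [-0.0, 0.0, -1.0]]
contact_force: [-0.1, 0.1, -0.6]
opening: 0.156
```

{"name": "servo_tool", "arguments": {"deltas": [-1,0,0,-0.002,0,0,0,-1,0,0,-0.002,0,0,0,-1,0,0,-0.002,0,0,0]}}

```text
time_s: 9.1
eef_pos: [524.6, -169.1, 256.4]
eef_rot: [[-0.046, 0.999, -0.0], [0.999, 0.046, 0.0], [0.0, -0.0, -1.0]]
contact_force: [0.2, -1.2, 0.6]
opening: 0.149
```

Light drag of about 3.5 N, so it fits. Continuing.

{"name": "servo_tool", "arguments": {"deltas": [-1,0,0,-0.002,0,0,0,-1,0,0,-0.002,0,0,0,-1,0,0,-0.002,0,0,0,-1,0,0,-0.002,0,0,0]}}

```text
time_s: 9.5
eef_pos: [524.7, -169.2, 248.5]
eef_rot: [[-0.046, 0.999, 0.0], [0.999, 0.046, 0.0], [0.0, 0.0, -1.0]]
contact_force: [0.2, 0.8, -0.0]
opening: 0.155
```

{"name": "servo_tool", "arguments": {"deltas": [-1,0,0,-0.001,0,0,0,-1,0,0,-0.001,0,0,0]}}

```text
time_s: 9.7
eef_pos: [524.6, -169.2, 246.6]
eef_rot: [[-0.046, 0.999, 0.0], [0.999, 0.046, -0.0], [-0.0, 0.0, -1.0]]
contact_force: [0.5, -0.1, 0.4]
opening: 0.157
```

{"name": "servo_tool", "arguments": {"deltas": [-1,0,0,-0.001,0,0,0,-1,0,0,-0.001,0,0,0]}}

```text
time_s: 9.9
eef_pos: [524.7, -169.2, 244.7]
eef_rot: [[-0.046, 0.999, 0.0], [0.999, 0.046, -0.0], [-0.0, 0.0, -1.0]]
contact_force: [0.1, -0.2, 0.1]
opening: 0.155
```

{"name": "servo_tool", "arguments": {"deltas": [-1,0,0,-0.001,0,0,0,-1,0,0,-0.001,0,0,0]}}

```text
time_s: 10.1
eef_pos: [524.6, -169.2, 242.6]
eef_rot: [[-0.046, 0.999, 0.0], [0.999, 0.046, -0.0], [-0.0, 0.0, -1.0]]
contact_force: [0.0, 0.6, 1.2]
opening: 0.156
```

{"name": "servo_tool", "arguments": {"deltas": [-1,0,0,-0.0005,0,0,0,-1,0,0,0,0,0,0]}}

```text
time_s: 10.3
eef_pos: [524.6, -169.2, 242.0]
eef_rot: [[-0.046, 0.999, -0.0], [0.999, 0.046, 0.0], [0.0, -0.0, -1.0]]
contact_force: [0.6, 0.2, -1.3]
opening: 0.153
```

{"name": "servo_tool", "arguments": {"deltas": [-1,0,0,-0.0005,0,0,0,-1,0,0,-0.0005,0,0,0]}}

```text
time_s: 10.5
eef_pos: [524.6, -169.2, 241.9]
eef_rot: [[-0.046, 0.999, 0.001], [0.999, 0.046, -0.0], [-0.0, 0.001, -1.0]]
contact_force: [-3.2, 0.6, 9.0]
opening: 0.158
```

{"name": "servo_tool", "arguments": {"deltas": [-1,0,0,-0.0005,0,0,0,-1,0,0,0,0,0,0]}}

```text
time_s: 10.7
eef_pos: [524.6, -169.2, 241.9]
eef_rot: [[-0.046, 0.999, 0.001], [0.999, 0.046, -0.0], [-0.0, 0.001, -1.0]]
contact_force: [-3.1, 0.9, 8.5]
opening: 0.154
```

{"name": "servo_tool", "arguments": {"deltas": [-1,0,0,-0.0005,0,0,0,-1,0,0,0,0,0,0]}}

```text
time_s: 10.9
eef_pos: [524.6, -169.1, 241.8]
eef_rot: [[-0.046, 0.999, 0.001], [0.999, 0.046, -0.0], [-0.0, 0.001, -1.0]]
contact_force: [-4.9, 1.2, 12.8]
opening: 0.154
```

```bash
python3 - <<'E'
from h import *
shot('wrist','w10');shot('scene','s10')
print(robot.get_obs()["moment"])
crop("s10",(110,60,270,210),4,"pics/s10c.png")
E
```

```text
10.9 [ 524.6 -169.1  241.8] yaw y 2.64 [-4.9  1.2 12.8] 0.15408225949777402
10.95 [ 524.6 -169.2  241.8] yaw y 2.63 [-2.9  1.9 12.2] 0.15852999041155005
[0.3635609  1.16134692 0.11397274]
```

View pics/s10c.png

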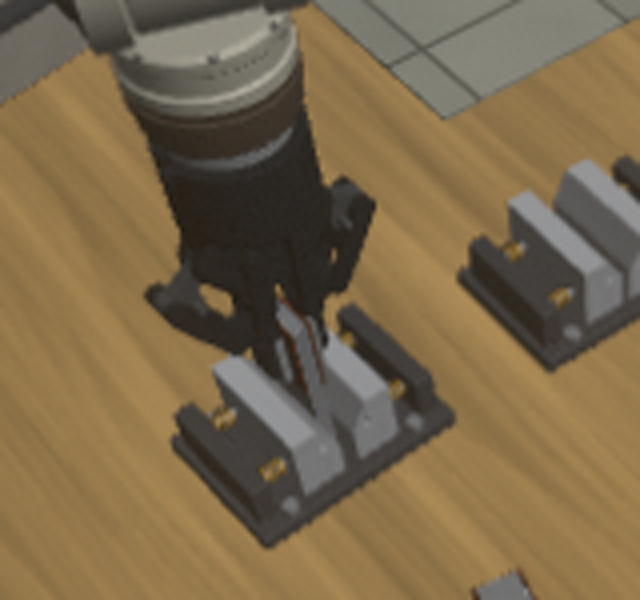

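View pics/w10.png

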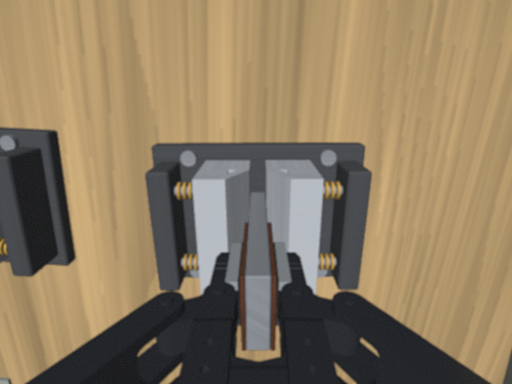

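The blade has met the bottom: z holds at 241.9 while the force rises by about 15 N. I'll ease off, then open.

{"name": "servo_tool", "arguments": {"deltas": [-1,0,0,0.001,0,0,0,-1,0,0,0.0005,0,0,0,0,0,0,0,0,0,0,0,0,0,0,0,0,0,0,0,0,0,0,0,0]}}

```text
time_s: 11.5
eef_pos: [524.6, -169.2, 241.4]
eef_rot: [[-0.046, 0.999, -0.0], [0.999, 0.046, 0.0], [0.0, -0.0, -1.0]]
contact_force: [0.2, -0.1, -0.4]
opening: 0.495
```

{"name": "servo_tool", "arguments": {"deltas": [0.5,0,0,0,0,0,0,0.5,0,0,0,0,0,0,0.5,0,0,0,0,0,0,0.5,0,0,0,0,0,0]}}

```text
time_s: 11.9
eef_pos: [524.6, -169.2, 241.7]
eef_rot: [[-0.046, 0.999, 0.0], [0.999, 0.046, 0.0], [0.0, 0.0, -1.0]]
contact_force: [0.5, 0.3, -1.1]
opening: 0.752
```

```bash
python3 - <<'E'
from h import *
shot('wrist','w11')
blade("w11",112)
E
```

```text
11.9 [ 524.6 -169.2  241.7] yaw y 2.63 [ 0.5  0.3 -1.1] 0.7516362233853636
[ 240  268   38   83 2923] ((524.7288818359375, -167.7212677001953), (14.028801918029785, 39.1592903137207), 2.8962621688842773) [ 524.69913758 -166.89827147] zmed 112.1586572348426
grasp pt [ 524.6 -169.2   86.7] rot z [ 0.  0. -1.]
```

View pics/w11.png

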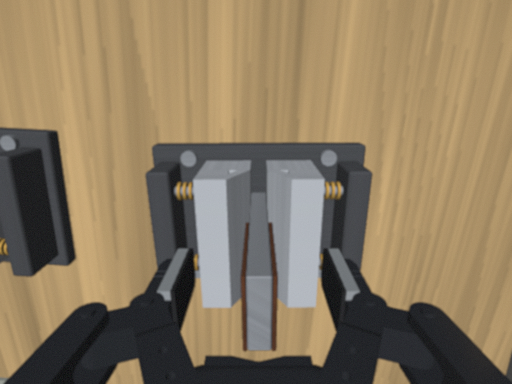

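Free, and the blade top is at z = 112 as expected. Retreating straight up.

{"name": "servo_tool", "arguments": {"deltas": [0.5,0,0,0.015,0,0,0,0.5,0,0,0.03,0,0,0,0.5,0,0,0.04,0,0,0,0.5,0,0,0.04,0,0,0,0.5,0,0,0.02,0,0,0]}}

```text
time_s: 12.45
eef_pos: [524.4, -169.1, 391.8]
eef_rot: [[-0.046, 0.999, 0.005], [0.999, 0.046, -0.002], [-0.002, 0.005, -1.0]]
contact_force: [-0.3, -0.8, 0.2]
opening: 0.75
```

{"name": "servo_tool", "arguments": {"deltas": [0.5,0,0,0,0,0,0,0.5,0,0,0,0,0,0]}}

```text
time_s: 12.65
eef_pos: [524.6, -169.2, 387.4]
eef_rot: [[-0.046, 0.999, 0.001], [0.999, 0.046, -0.0], [-0.0, 0.001, -1.0]]
contact_force: [0.3, 0.5, 0.4]
opening: 0.744
```

```bash
python3 - <<'E'
from h import *
shot('wrist','w12');shot('scene','s12')
blade("w12",112)
crop("s12",(110,60,350,350),2,"pics/s12c.png")
E
```

```text
12.65 [ 524.6 -169.2  387.4] yaw y 2.63 [0.3 0.5 0.4] 0.7437589841666713
12.7 [ 524.5 -169.2  386.3] yaw y 2.64 [-0.4 -0.4 -0.4] 0.7482610727901815
[250 172  17  43 704] ((525.0097045898438, -168.68743896484375), (13.543270111083984, 37.06342697143555), 2.143362045288086) [ 524.80693672 -168.20103365] zmed 112.09688323093827
grasp pt [ 524.8 -169.2  232.4] rot z [ 1.1e-03 -4.0e-04 -1.0e+00]
```

View pics/s12c.png

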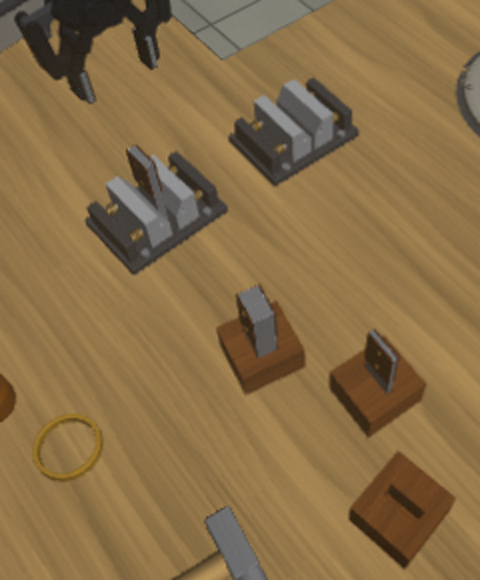

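View pics/w12.png

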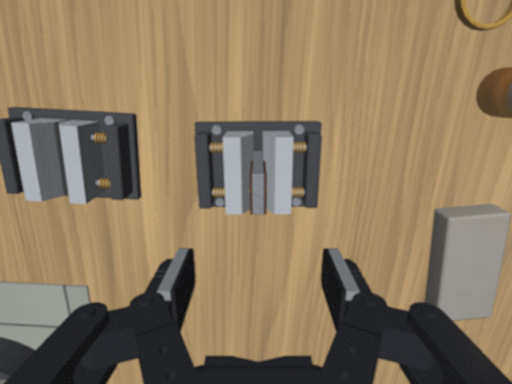

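The blade stands upright in the far clamp, at wrist px (258,182). The other two are untouched in their blocks, and the gripper is clear.

```bash
python3 -c "
from h import *
print(robot.hand_in())"
```

```text
the job is handed in; nothing more can be done
None
```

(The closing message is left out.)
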